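Load the two-tier polishing caddy in order of use

TASK

Load the polishing caddy for the demonstration: lay the three compound bars flat in its bays in order of use from left to right (red in the left bay, white between the other two, green in the right bay), then set the lift-out tier on top of them, fully down on its four brackets with its round well on the left, and then stand the orange finger guard upright in that well, to the left of the handle. Leave the tin and the display box where they stand; left and right are as the robot sees the caddy.

Things in the scene. Friction and masses are not known exactly. Their poses are not given: they have to be found in the camera images.
- caddy: Caddy, fixed, 104 x 210 mm: grey base, plywood end cheeks 48 mm high. Origin: centre of underside; +y its left, +x away from robot. Three bays 37 wide in y at x=0, y=+54 (80 long in x), 0 (60 long), -54 (69 long); floors at z=6, ribs to 14. Corner brackets carry the tier at z=34 with 5 mm play each side: stops at |x|=47, cheeks at |y|=97, brackets 14 mm inward of the cheeks.
- tier: Loose upper tier, 0.2 kg: white tray 84 (x) x 182 (y) mm, walls 14 high. Origin: centre of underside; axes as the caddy's. Black handle bar along x at y=0: 70 long, 12 wide, top at z=62, 12 deep, open below. Empty round well 42 wide at y=+52 (left), floor z=5, rim z=13. Four brushes plugged fast at y=-52 reach z=65. Seated when its origin is 34 mm over the caddy's.
- red_bar: Polishing compound bar, half of it red, half in cream wrapping: 27 mm wide (x) x 70 mm long (y) x 22 mm high, 0.09 kg. Origin: centre of its underside. Lies in the left bay with its length along the caddy's x, either way round.
- white_bar: Polishing compound bar, white and cream all over, the shortest: 28 mm wide (x) x 50 mm long (y) x 22 mm high, 0.09 kg. Origin: centre of its underside. For the middle bay, length along the caddy's x, either way round.
- green_bar: Polishing compound bar, half of it green, half in cream wrapping: 27 mm wide (x) x 59 mm long (y) x 22 mm high, 0.09 kg. Origin: centre of its underside. For the right bay, length along the caddy's x, either way round.
- finger_guard: Orange rubber finger guard (a stiff cap, closed round top, wider rim below) standing on its rim among the bars: 31 mm across at the rim, 54 mm high, 0.015 kg. Origin: centre of its underside. The other orange guards at the far left back are no part of this.
- tin: Bystander: round white tin with a blue top, 64 mm across, 24 mm high. Origin: centre of its underside. Loose, not to be moved.
- display_box: Bystander: clear display box on a black base, 58 x 62 x 89 mm high. Origin: centre of its underside. Loose, not to be moved.
There are look-alikes about, which are no part of the job. Of the things that look like the finger_guard, take the one that is farthest to the robot's right at the start.

How it is judged:
On the way, in this order (a step that is already met when the one before it is completed fails the run):
1. all three bars lie flat in their bays, let go (x of red_bar in the frame of caddy between -0.008 and 0.008 m and y of red_bar in the frame of caddy between 0.046 and 0.062 m and z of red_bar in the frame of caddy between 0.003 and 0.009 m and angle between the y axis of each of red_bar, white_bar, green_bar and the x axis of caddy, either way round below 0.3 rad and angle between each of red_bar, white_bar, green_bar's own z axis and vertical below 0.1 rad and x of white_bar in the frame of caddy between -0.008 and 0.008 m and y of white_bar in the frame of caddy between -0.008 and 0.008 m and z of white_bar in the frame of caddy between 0.003 and 0.009 m and x of green_bar in the frame of caddy between -0.008 and 0.008 m and y of green_bar in the frame of caddy between -0.062 and -0.046 m and z of green_bar in the frame of caddy between 0.003 and 0.009 m and contact force between the fingers and red_bar below 0.1 N and linear speed of each of red_bar, white_bar, green_bar below 0.02 m/s and contact force between the fingers and white_bar below 0.1 N and contact force between the fingers and green_bar below 0.1 N), for 0.2 s.
2. the tier sits fully down on its brackets over the bars, let go (x of tier in the frame of caddy between -0.008 and 0.008 m and y of tier in the frame of caddy between -0.008 and 0.008 m and z of tier in the frame of caddy between 0.031 and 0.037 m and angle between tier's own z axis and vertical below 0.05 rad and contact force between the fingers and tier below 0.1 N and linear speed of tier below 0.02 m/s), for 0.2 s.
3. the finger guard stands in the tier's well, let go (x of finger_guard in the frame of tier between -0.008 and 0.008 m and y of finger_guard in the frame of tier between 0.044 and 0.06 m and z of finger_guard in the frame of tier between 0.002 and 0.008 m and y of finger_guard in the frame of caddy above 0.03 m and angle between finger_guard's own z axis and vertical below 0.12 rad and contact force between the fingers and finger_guard below 0.1 N and linear speed of finger_guard below 0.02 m/s), for 0.2 s.
At the end, for the whole second after the job is handed in: Red, white and green bar lie flat in the left, middle and right bay (within 8 mm of its centre, 3 mm in height, 0.3 rad); the tier rests level on its brackets (8 mm, 3 mm), well on the left; the finger guard stands upright in the well (8 mm); all released and at rest (all of step 1 and all of step 2 and all of step 3); the robot touches nothing.
It fails at once if the tin is shifted by more than 25 mm (distance of tin from where it was at the start of the episode above 0.025 m).
It fails at once if the display box is shifted by more than 25 mm (distance of display_box from where it was at the start of the episode above 0.025 m).
It also fails if it takes over 131 s, if anything falls off the work surface, if the arm or the gripper's body presses on something with over 40 N, if the wrist force passes 120 N, or if a joint passes its speed limit or range.

ROBOT

A 6-joint arm with a two-finger parallel gripper is mounted at the origin on a cart in front of the work surface, level with it; the furniture and walls round the work are solid. World frame = base frame: x ahead of the robot, y to its left, z up, the work surface at z = 0. Lengths are in m, angles in rad, forces in N, time in s.
With the tool pointing down it reaches from about 0.375 to 0.9 m from the base axis. Payload 3.1 kg.
Tool frame: the origin (TCP) lies at the centre of the arm's flange, where the gripper is bolted on; the fingertips stand robot.tip_extent ahead of it and the grasp point (between the pads) lies 164 mm ahead of it (robot.tip_extent is the distance from the TCP to the fingertips, in m); z points along the fingers, y is the line along which they close (so a half turn about z gives the same grasp; the last joint's range is limited). The gripper opens to 87 mm and grips with 3 to 60 N. Pads are 19 mm wide; open, the fingers measure 117 mm over their backs; the gripper's body (75 mm by 190 mm) begins 51 mm behind the grasp point.
Start: joints at [-1.381, 0.527, 1.433, -0, 1.181, -0.178], TCP at [0.225, -0.583, 0.405] pointing down, gripper open.
Joint ranges: [-3.08, 3.08], [-0.75, 2.2], [0.22, 2.44], [-1.43, 4.57], [0, 2.65], [-2.85, 2.85]. Speed limits (rad/s): [2.79, 2.79, 3.14, 3.14, 3.14, 3.14].

INTERFACE

Orientations are given as a unit quaternion [x, y, z, w].
In Python, from rig import get_obs, camera, hand_in, cut_out, robot gives the robot as it stands.
- The arm moves only by the tool step_arm, never from a script. Its argument "rows" is a list of rows, each a list of 6 numbers: the shift along the world's x, y, z in m, then the turn, a rotation vector about the world's x, y, z in degrees. A call has 1 to 12 rows; each row shifts and turns the commanded pose from where the row before left it; what a row does not reach is not made up. A row lasts 1/8 s, in which the tool goes at most 62.5 mm and 10.7 degrees, less where a joint would pass 70% of its speed; a pose out of reach is approached as far as the arm can. A call is refused whole if a number of a shift passes 0.0625 or a number of a turn 10.7, either way. A call with a gripper value outside its range is refused whole. "jaw" is the finger opening in m, from 0 to 0.087, set as the call begins (left out, the last holds). The fingers move at their own pace and stop on an object; "squeeze" is the grip in N (left out, the last holds). Time passes only in rows, so rows that do not move let the fingers close. It gives the time, the measured TCP pose, the force, the opening and the grip force at its end, in the units of the state.
- get_obs(): the state, without advancing time (a new reading comes with each control period).
- camera(name): name is "scene" or "top" or "wrist"; returns a dict with "pixels" (400x640x3 uint8, blue, green, red), "depth" (400x640 float32, m along the optical axis (not along the pixel's ray), 0 where there is no reading), "fov_y" (degrees; the focal length in pixels is half the picture's height over the tangent of half this angle, whatever the lens; pixels are square), "cx", "cy" (the principal point, pixels), "extrinsics" (4x4, takes a point from camera to world coordinates); the wrist camera has in their place "mount" (4x4, takes a point from camera to tool coordinates, whose origin is the TCP and whose axes are the flange's). Camera axes: x right, y up, looking along -z (the intrinsics and any distortion apply to the point x, -y, -z); pixel columns grow to the right and rows downward; lengths in m; the calibration is good to about 2 mm. The wrist camera is an equidistant fisheye: a pixel r from the principal point sees the ray r / f radians off the axis. A picture is of the moment at which its call begins: read the wrist's pose just before it.
- hand_in(): hands the job in; it is judged then, once.
Trained networks look in the newest picture that a camera, given by its name, has taken for a name from the list of things; names that differ only in an ending like _2 or _b are one class to them, and where a whole thing is asked for, a point or a joint stands for the part that bears it (a point fixed in the world has none). Each returns a list of dicts, best first, with "confidence" (0 to 1); they miss things now and then, are a little off and sometimes report something else, mostly with a low value. They report only what shows in the picture. A call takes as long as a camera call. They do not tell look-alikes from the thing itself.
- cut_out(label, camera): "region" (400x640 bool, what is visible of it) and "extent" ([centre column, centre row, width, height] in pixels, round what is visible of it).
The state is a dict: "time": time; "q": joint angles; "joint_velocities": joint speeds; "joint_torque": joint torques, N m; "position": TCP position; "tool_rot": TCP orientation; "ft_force": force on the tool from outside, world axes, zero at the start; "moment": the same for the moment, N m; "grip_width": finger opening in m; "grip_force": force on a finger pad.
Only numpy, scipy, OpenCV 4.12 (cv2) and the standard library are available. Lean on these libraries where they do the work, as an engineer would, in place of code of your own. Each camera call takes 0.05 s, during which the arm holds its last target. There are 200 camera calls.

## Working session

There is one attempt and no reset: what is moved stays moved. The work goes in short steps, Python scripts to look and compute and a tool call to move; the robot and the scene stay as the last step left them, time stands still between calls to the robot, and variables do not carry over. Pictures are saved under pics/ and viewed, at most 14 in all, crops included, and the job is handed in when it is done.

Besides the shell and the picture viewer there is one more tool, called after "Request:" as name(argument=value, ...), one argument or row to a line, values as JSON. step_arm: Moves the arm, as the interface text tells. Its arguments: {"type":"object","properties":{"rows":{"type":"array"},"jaw":{"type":"number"},"squeeze":{"type":"number"}},"required":["rows"]}

```bash
mkdir -p pics
cat > h.py <<'E'
import numpy as np, cv2
from rig import get_obs, camera, hand_in, cut_out, robot
from scipy.spatial.transform import Rotation as R
def cloud(c):
    f=200/np.tan(np.radians(c["fov_y"])/2)
    v,u=np.mgrid[:400,:640]; d=c["depth"]
    P=np.stack([(u-c["cx"])/f*d,-(v-c["cy"])/f*d,-d,np.ones_like(d)],-1)
    return (P@c["extrinsics"].T)[...,:3]
E
python3 - <<'E'
from h import *
for n in ["top","scene"]:
    c=camera(n); cv2.imwrite(f"pics/{n}0.png",c["pixels"]); P=cloud(c); np.save(n+".npy",P)
    print(n,c["fov_y"],c["extrinsics"].round(3).tolist())
    for l in "caddy tier red_bar white_bar green_bar finger_guard tin display_box".split():
        for o in cut_out(l,n)[:5]:
            m=o["region"]&(c["depth"]>0); p=P[m]
            if len(p)<5: continue
            top=p[p[:,2]>np.percentile(p[:,2],95)-.004]
            r=cv2.minAreaRect(top[:,:2].astype(np.float32)*1000)
            print(l,round(o["confidence"],2),np.round(o["extent"]),"zmax",np.percentile(p[:,2],95).round(3),"rect",np.round(r[0]),np.round(r[1]),round(r[2]),len(p))
s=get_obs(); print(s["q"],s["position"],s["tool_rot"],robot.tip_extent)
E
```

```text
top 42.31560038921719 [[0.013, 0.981, -0.195, 0.27], [-1.0, 0.012, -0.007, -0.027], [-0.004, 0.195, 0.981, 1.165], [0.0, 0.0, 0.0, 1.0]]
caddy 0.85 [444. 231. 102.  68.] zmax 0.047 rect [ 431. -292.] [210. 103.] 75 4256
red_bar 0.72 [312. 210.  17.  25.] zmax 0.024 rect [476.  -1.] [25. 62.] 73 366
white_bar 0.85 [352. 224.  14.  25.] zmax 0.024 rect [445. -92.] [46. 25.] 0 258
green_bar 0.65 [277. 227.  16.  27.] zmax 0.024 rect [434.  79.] [25. 57.] 75 311
finger_guard 0.72 [214. 254.  15.  14.] zmax 0.055 rect [373. 213.] [17. 16.] 1 182
finger_guard 0.67 [349. 182.  14.  18.] zmax 0.055 rect [541. -83.] [17. 17.] 26 185
tin 0.6 [271. 182.  29.  27.] zmax 0.028 rect [541.  98.] [61. 63.] 71 651
display_box 0.84 [316. 153.  28.  26.] zmax 0.051 rect [600. -10.] [46. 52.] 18 599
scene 50.334877309736555 [[-0.629, 0.483, -0.609, -0.089], [-0.778, -0.386, 0.496, 0.482], [0.005, 0.786, 0.618, 0.629], [0.0, 0.0, 0.0, 1.0]]
tier 0.72 [209. 256. 105.  82.] zmax 0.062 rect [496. 241.] [69. 90.] 8 3889
red_bar 0.84 [327. 203.  20.  25.] zmax 0.022 rect [475.  -0.] [27. 62.] 71 319
white_bar 0.58 [365. 195.  19.  21.] zmax 0.022 rect [443. -90.] [25. 48.] 87 237
green_bar 0.6 [309. 228.  23.  26.] zmax 0.022 rect [432.  80.] [26. 55.] 75 326
finger_guard 0.78 [274. 270.  18.  25.] zmax 0.053 rect [372. 216.] [18. 15.] 30 351
finger_guard 0.58 [338. 172.  14.  22.] zmax 0.052 rect [540. -81.] [19. 16.] 48 287
finger_guard 0.4 [294. 171.  35.  34.] zmax 0.047 rect [608. -14.] [12. 86.] 54 581
tin 0.81 [275. 208.  27.  28.] zmax 0.025 rect [541.  99.] [63. 63.] 55 645
display_box 0.89 [295. 172.  35.  31.] zmax 0.047 rect [601.  -8.] [10. 68.] 54 479
[-1.38147202e+00  5.27433121e-01  1.43269008e+00  5.15866966e-06
  1.18141611e+00 -1.78518057e-01] [ 0.224764   -0.58315606  0.4047927 ] [9.83134302e-01 1.82885054e-01 2.53036386e-06 2.66593956e-05] 0.1822
```

View pics/top0.png

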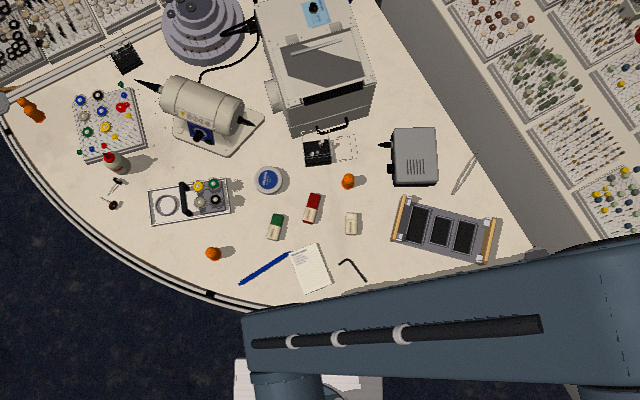

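View pics/scene0.png

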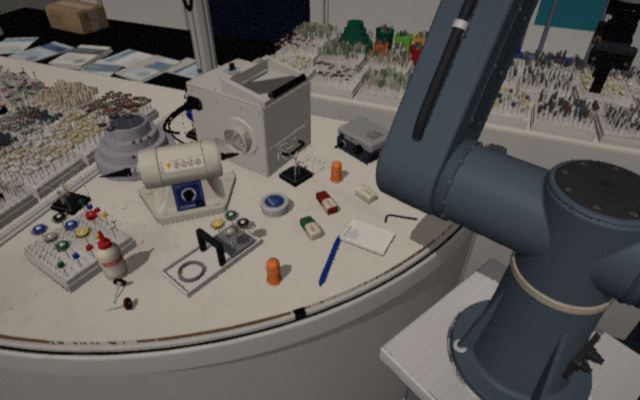

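The top view shows two free orange guards, at (214,254) → (0.373, 0.213) and (349,182) → (0.541, −0.083); others stand at the far left back (30,110). The one at (349,182) is farthest to the right, so it fits. The caddy is at (445,230), the tier at (190,202) with its well on the left, and the bars are at (312,208), (352,223) and (276,226).

Run:
```python
from h import *
i=cv2.imread("pics/top0.png"); cv2.imwrite("pics/crop1.png",cv2.resize(i[115:275,255:515],None,fx=3,fy=3,interpolation=cv2.INTER_CUBIC))
P=np.load("top.npy"); S=np.load("scene.npy")
# caddy: base blobs and neighbours
for (a,b,c,d,n) in [(127,187,390,440,"greybox"),(140,166,303,331,"display"),(180,228,148,235,"tier")]:
    p=P[a:b,c:d].reshape(-1,3)
    for z in (.01,.03,.05,.08):
        q=p[p[:,2]>z]
        if len(q)>10: print(n,z,np.round(np.r_[q.min(0),q.max(0)],3),[np.round(t,0) for t in cv2.minAreaRect(q[:,:2].astype(np.float32)*1000)])
for nm,X in(("top",P),("scene",S)):
    q=X.reshape(-1,3)
    m=(abs(q[:,0]-.431)<.13)&(abs(q[:,1]+.292)<.14)&(q[:,2]>.042)&(q[:,2]<.054)
    print(nm,"cheeks",[np.round(t,1) for t in cv2.minAreaRect(q[m][:,:2].astype(np.float32)*1000)],m.sum())
    m=(abs(q[:,0]-.496)<.05)&(abs(q[:,1]-.25)<.05)&(q[:,2]>.056)&(q[:,2]<.066)
    m=m
    print(nm,"handle",[np.round(t,1) for t in cv2.minAreaRect(q[m][:,:2].astype(np.float32)*1000)],m.sum())
```

```text
greybox 0.01 [ 0.27  -0.281  0.011  0.659 -0.027  1.165] [array([ 454., -175.]), array([135., 453.]), np.float64(68.0)]
greybox 0.03 [ 0.27  -0.28   0.03   0.659 -0.027  1.165] [array([ 455., -174.]), array([132., 454.]), np.float64(68.0)]
greybox 0.05 [ 0.27  -0.28   0.05   0.659 -0.027  1.165] [array([ 455., -174.]), array([132., 454.]), np.float64(68.0)]
greybox 0.08 [ 0.27  -0.027  1.165  0.27  -0.027  1.165] [array([270., -27.]), array([0., 0.]), np.float64(0.0)]
display 0.01 [ 0.27  -0.042  0.01   0.641  0.021  1.165] [array([455., -26.]), array([369.,  61.]), np.float64(5.0)]
display 0.03 [ 0.27  -0.041  0.031  0.628  0.017  1.165] [array([449., -12.]), array([ 59., 358.]), np.float64(90.0)]
display 0.05 [ 0.27  -0.041  0.05   0.628  0.017  1.165] [array([449., -12.]), array([ 59., 358.]), np.float64(90.0)]
display 0.08 [ 0.27  -0.041  0.084  0.599  0.017  1.165] [array([438., -33.]), array([332.,  57.]), np.float64(8.0)]
tier 0.01 [ 0.27  -0.027  0.01   0.541  0.373  1.165] [array([435., 155.]), array([463., 161.]), np.float64(67.0)]
tier 0.03 [ 0.27  -0.027  0.03   0.532  0.289  1.165] [array([419., 118.]), array([402., 101.]), np.float64(58.0)]
tier 0.05 [ 0.27  -0.027  0.05   0.532  0.289  1.165] [array([419., 118.]), array([402., 101.]), np.float64(58.0)]
tier 0.08 [ 0.27  -0.027  1.165  0.27  -0.027  1.165] [array([270., -27.]), array([0., 0.]), np.float64(0.0)]
top cheeks [array([ 458.5, -276.5]), array([253.9, 148.9]), np.float64(75.2)] 484
top handle [array([497.4, 241.5]), array([68.7, 89.6]), np.float64(9.3)] 565
scene cheeks [array([ 538.1, -202.7]), array([68.2, 25.8]), np.float64(63.0)] 90
scene handle [array([497.2, 241.1]), array([68.8, 90.8]), np.float64(9.8)] 584
```

View pics/crop1.png

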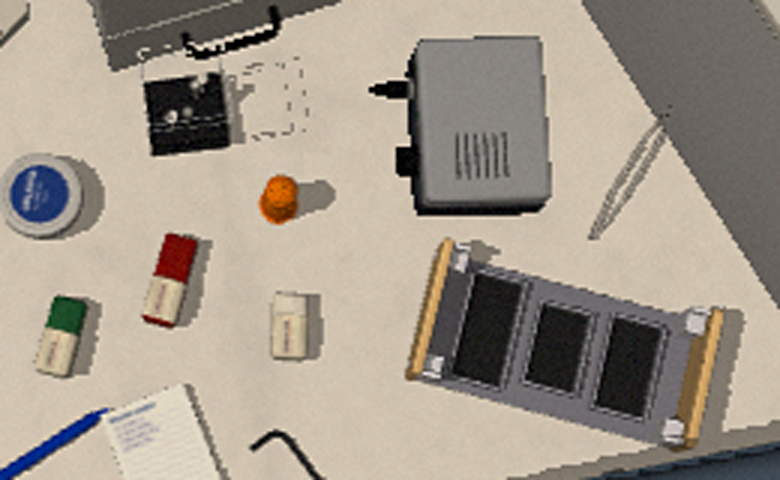

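Crop: the guard at crop (280,198) stands near the bars and is the rightmost one. The longest bay is at image left, so the caddy's left is world +y and its yaw is about −15°. I'll move over the caddy for a close look.

Request:
step_arm(
  rows=[
    [0.026,0.036,0,0,0,-4.5],
    [0.026,0.036,0,0,0,-4.5],
    [0.026,0.036,0,0,0,-4.5],
    [0.026,0.036,0,0,0,-4.5],
    [0.026,0.036,0,0,0,-4.5],
    [0.026,0.036,0,0,0,-4.5],
    [0.026,0.036,0,0,0,-4.5],
    [0.024,0.038,0,0,0,-4.5],
    [0,0,0,0,0,0],
    [0,0,0,0,0,0],
  ],
  jaw=0.087,
)

```text
time: 2.15
position: [0.4308, -0.2934, 0.4049]
tool_rot: [0.992, -0.129, 0.0, 0.0]
ft_force: [-1.0, 0.2, -0.3]
grip_width: 0.087
grip_force: 0.0
```

```bash
cat >> h.py <<'E'
def wcloud():
    s=get_obs(); c=camera("wrist")
    f=200/np.tan(np.radians(c["fov_y"])/2)
    v,u=np.mgrid[:400,:640]; d=c["depth"]; x=u-c["cx"]; y=v-c["cy"]; r=np.hypot(x,y)+1e-9
    t=np.minimum(r/f,1.5); k=d*np.tan(t)/r
    P=np.stack([x*k,-y*k,-d,np.ones_like(d)],-1)
    T=np.eye(4); T[:3,:3]=R.from_quat(s["tool_rot"]).as_matrix(); T[:3,3]=s["position"]
    return s,c,(P@(T@c["mount"]).T)[...,:3]
def rect(q): return [np.round(t,1) for t in cv2.minAreaRect(q[:,:2].astype(np.float32)*1000)]
def seen(l,cam,c,P,zlo=None,zhi=None,n=3):
    for o in cut_out(l,cam)[:n]:
        m=o["region"]&(c["depth"]>0); p=P[m]; z=np.percentile(p[:,2],95)
        a=z-.004 if zlo is None else zlo; b=z+.004 if zhi is None else zhi
        q=p[(p[:,2]>a)&(p[:,2]<b)]
        print(l,cam,round(o["confidence"],2),np.round(o["extent"]),"z95",z.round(4),"rect",rect(q) if len(q)>3 else "",len(q))
E
python3 - <<'E'
from h import *
s,c,P=wcloud(); print(c["fov_y"],c["mount"].round(3).tolist(),s["position"],s["q"].round(2))
cv2.imwrite("pics/w1.png",c["pixels"]); np.save("w.npy",P)
seen("caddy","wrist",c,P); seen("caddy","wrist",c,P,.04,.056);seen("caddy","wrist",c,P,.01,.06)
for l in ("red_bar","white_bar","green_bar","finger_guard"): seen(l,"wrist",c,P)
c=camera("top");P=cloud(c); seen("caddy","top",c,P,.01,.06)
c=camera("scene");P=cloud(c); seen("caddy","scene",c,P,.01,.06)
E
```

```text
65.70646984690485 [[0.001, 0.953, 0.303, 0.083], [1.0, -0.0, -0.001, -0.001], [-0.0, 0.303, -0.953, 0.021], [0.0, 0.0, 0.0, 1.0]] [ 0.4308169  -0.29335721  0.40489019] [-0.81  0.39  1.69 -0.    1.06  1.02]
caddy wrist 0.68 [314. 177. 185.  87.] z95 0.0468 rect [array([ 431.8, -291.9]), array([210.4, 103.6]), np.float64(75.6)] 1288
caddy wrist 0.68 [314. 177. 185.  87.] z95 0.0468 rect [array([ 431.8, -291.9]), array([210.4, 103.6]), np.float64(75.6)] 1457
caddy wrist 0.68 [314. 177. 185.  87.] z95 0.0468 rect [array([ 432.1, -292.1]), array([210.5, 103.7]), np.float64(75.4)] 4525
red_bar wrist 0.68 [116. 193.  22.  48.] z95 0.0214 rect [array([477.7,  -2.3]), array([24.9, 65.6]), np.float64(77.5)] 418
red_bar wrist 0.44 [ 26. 222.  51.  70.] z95 0.0624 rect [array([497.6, 241.1]), array([62.7, 92.7]), np.float64(14.3)] 355
white_bar wrist 0.67 [168. 201.  26.  42.] z95 0.0216 rect [array([445.7, -92.3]), array([48.1, 26.3]), np.float64(1.6)] 509
green_bar wrist 0.82 [ 92. 229.  21.  31.] z95 0.0214 rect [array([437.2,  77.8]), array([26.2, 50.6]), np.float64(76.9)] 275
finger_guard wrist 0.59 [141. 138.  36.  28.] z95 0.0523 rect [array([541.4, -83.7]), array([19. , 19.5]), np.float64(81.6)] 153
caddy scene 0.72 [464. 160.  21.  28.] z95 0.0479 rect [array([ 382.4, -378.2]), array([47.2, 65.7]), np.float64(34.6)] 343
```

View pics/w1.png

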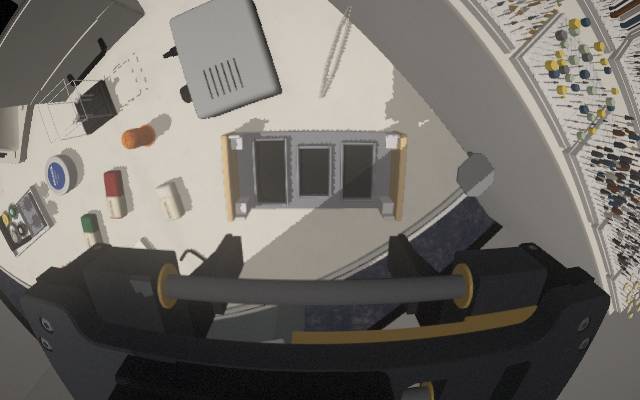

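The wrist view shows the caddy squarely below at (314,177), its centre at (0.432, −0.292) with yaw about −14.5°. The white bar is at (168,201), red at (116,193), green at (92,229) and the guard at (141,138). Next I go over the white bar.

Request:
step_arm(
  rows=[
    [0.001,0.025,-0.01,0,0,2],
    [0.001,0.025,-0.01,0,0,2],
    [0.001,0.025,-0.01,0,0,2],
    [0.001,0.025,-0.01,0,0,2],
    [0.001,0.025,-0.015,0,0,2],
    [0.001,0.025,-0.015,0,0,2],
    [0.001,0.025,-0.015,0,0,2],
    [0,0.026,-0.015,0,0,1],
    [0,0,0,0,0,0],
    [0,0,0,0,0,0],
  ],
)

```text
time: 4.0
position: [0.4384, -0.0927, 0.3051]
tool_rot: [1.0, 0.001, 0.001, 0.0]
ft_force: [0.4, 0.6, -0.1]
grip_width: 0.0871
grip_force: 0.0
```

```bash
cat > look.py <<'E'
from h import *; import sys
s,c,P=wcloud(); a=np.degrees(np.arctan2(*s["tool_rot"][[1,0]])*2); print(s["position"].round(4),"toolx",a.round(1),"grip",s["grip_width"],s["time"])
for l in sys.argv[1:]: seen(l,"wrist",c,P)
E
python3 look.py white_bar red_bar green_bar
```

```text
[ 0.4384 -0.0927  0.3051] toolx 0.1 grip 0.08708603478990093 4.0
white_bar wrist 0.68 [313. 187.  32.  61.] z95 0.0218 rect [array([445.6, -91.2]), array([48.5, 26.4]), np.float64(0.3)] 1440
red_bar wrist 0.76 [215. 154.  44.  79.] z95 0.0217 rect [array([478.8,  -1.7]), array([26.9, 66.8]), np.float64(73.5)] 1381
green_bar wrist 0.56 [148. 199.  30.  59.] z95 0.0216 rect [array([435.1,  78.5]), array([26.5, 58.2]), np.float64(75.5)] 1003
```

Request:
step_arm(
  rows=[
    [0.007,0.0015,-0.03,0,0,0],
    [0,0,-0.03,0,0,0],
    [0,0,-0.03,0,0,0],
    [0,0,-0.022,0,0,0],
    [0,0,0,0,0,0],
  ],
  jaw=0.06,
)

```text
time: 4.82
position: [0.4446, -0.0911, 0.1918]
tool_rot: [1.0, 0.0, -0.001, -0.001]
ft_force: [-0.3, -0.6, -0.4]
grip_width: 0.0609
grip_force: 0.0
```

Request:
step_arm(
  rows=[
    [0,0,0,0,0,0],
    [0,0,0,0,0,0],
    [0,0,0,0,0,0],
    [0,0,0,0,0,0],
    [0,0,0,0,0,0],
  ],
  jaw=0.015,
  squeeze=20,
)

```text
time: 5.45
position: [0.4449, -0.0907, 0.1932]
tool_rot: [1.0, 0.001, 0.0, 0.0]
ft_force: [-0.4, 0.2, 4.6]
grip_width: 0.0256
grip_force: 20.0
```

Request:
step_arm(
  rows=[
    [0,0,0.025,0,0,0],
    [0,0,0.025,0,0,0],
    [0,0,0.025,0,0,0],
    [0,0,0.025,0,0,0],
    [0,0,0,0,0,0],
  ],
)

```text
time: 6.08
position: [0.4451, -0.0907, 0.294]
tool_rot: [1.0, 0.001, 0.002, 0.001]
ft_force: [-0.6, -0.2, -1.9]
grip_width: 0.0256
grip_force: 20.0
```

Request:
step_arm(
  rows=[
    [-0.0015,-0.025,0,0,0,-2],
    [-0.0015,-0.025,0,0,0,-2],
    [-0.0015,-0.025,0,0,0,-2],
    [-0.0015,-0.025,0,0,0,-2],
    [-0.002,-0.025,0,0,0,-2],
    [-0.002,-0.025,0,0,0,-2],
    [-0.0015,-0.025,0,0,0,-2],
    [-0.0015,-0.026,0,0,0,-0.6],
    [0,0,0,0,0,0],
    [0,0,0,0,0,0],
  ],
)

```text
time: 7.32
position: [0.4312, -0.2907, 0.2917]
tool_rot: [0.992, -0.126, -0.001, -0.001]
ft_force: [0.6, 0.2, -0.7]
grip_width: 0.025
grip_force: 20.0
```

Run:
```python
from h import *
s,c,P=wcloud(); cv2.imwrite("pics/w2.png",c["pixels"]); print(s["position"].round(4))
seen("caddy","wrist",c,P,.01,.06); seen("white_bar","wrist",c,P)
```

```text
[ 0.4312 -0.2907  0.2917]
caddy wrist 0.9 [316. 198. 270. 110.] z95 0.0468 rect [array([ 432.6, -292.2]), array([209.9, 102.9]), np.float64(75.4)] 8720
caddy wrist 0.37 [ 47. 253.  25.  30.] z95 0.0209 rect [array([444.8,  74.6]), array([26. , 40.1]), np.float64(73.8)] 356
white_bar wrist 0.78 [313. 241.  48.  75.] z95 0.1201 rect [array([ 436.5, -291.2]), array([25.7, 38.2]), np.float64(75.5)] 2697
```

View pics/w2.png

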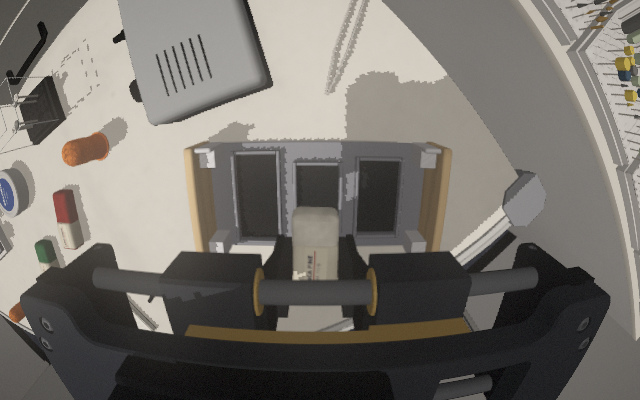

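The white bar hangs centred between the fingers at (313,241), lined up with the middle bay at (317,185). I'll lower it.

Request:
step_arm(
  rows=[
    [0.001,-0.001,-0.025,0,0,0],
    [0,0,-0.025,0,0,0],
    [0,0,-0.02,0,0,0],
    [0,0,-0.012,0,0,0],
    [0,0,-0.009,0,0,0],
    [0,0,0,0,0,0],
  ],
)

```text
time: 8.22
position: [0.4328, -0.2925, 0.2015]
tool_rot: [0.992, -0.126, -0.0, -0.0]
ft_force: [1.2, 0.0, -0.9]
grip_width: 0.0258
grip_force: 20.0
```

Run:
```python
from h import *
s=get_obs();print(s["position"],s["ft_force"])
```

```text
[ 0.43277123 -0.29248238  0.2014843 ] [ 1.15236311  0.04498226 -0.93210281]
```

Request:
step_arm(
  rows=[
    [0,0,-0.0015,0,0,0],
    [0,0,0,0,0,0],
  ],
)

```text
time: 8.48
position: [0.4329, -0.2928, 0.2007]
tool_rot: [0.992, -0.126, 0.0, 0.0]
ft_force: [0.0, -0.5, -0.5]
grip_width: 0.0256
grip_force: 20.0
```

Request:
step_arm(
  rows=[
    [0,0,0,0,0,0],
    [0,0,0,0,0,0],
    [0,0,0,0,0,0],
    [0,0,0.02,0,0,0],
    [0,0,0.03,0,0,0],
    [0,0,0.03,0,0,0],
    [0,0,0.025,0,0,0],
    [0,0,0,0,0,0],
  ],
  jaw=0.045,
)

```text
time: 9.48
position: [0.4332, -0.293, 0.307]
tool_rot: [0.992, -0.126, 0.002, 0.001]
ft_force: [0.0, 0.3, -0.0]
grip_width: 0.045
grip_force: 0.0
```

Run:
```python
from h import *
s,c,P=wcloud(); print(s["position"].round(4),s["tool_rot"])
seen("caddy","wrist",c,P,.04,.06); seen("white_bar","wrist",c,P);seen("red_bar","wrist",c,P)
```

```text
[ 0.4332 -0.293   0.307 ] [ 0.99197705 -0.12639631  0.00183224  0.00146547]
caddy wrist 0.68 [316. 197. 252. 106.] z95 0.0467 rect [array([ 435.7, -293.2]), array([210. ,  95.5]), np.float64(75.5)] 2256
white_bar wrist 0.74 [313. 197.  31.  62.] z95 0.0278 rect [array([ 432.9, -292.8]), array([26.7, 49.1]), np.float64(73.0)] 1434
red_bar wrist 0.55 [ 73. 217.  26.  58.] z95 0.0214 rect [array([479.3,  -3.9]), array([25.5, 64. ]), np.float64(73.8)] 508
```

Request:
step_arm(
  rows=[
    [0.005,0.036,0,0,0,-0.5],
    [0.005,0.036,0,0,0,-0.5],
    [0.006,0.036,0,0,0,-0.5],
    [0.006,0.036,0,0,0,-0.5],
    [0.006,0.036,0,0,0,0],
    [0.006,0.036,0,0,0,0],
    [0.005,0.036,0,0,0,0],
    [0.005,0.039,0,0,0,0],
    [0,0,0,0,0,0],
    [0,0,0,0,0,0],
  ],
  jaw=0.06,
)

```text
time: 10.92
position: [0.4766, -0.0018, 0.3045]
tool_rot: [0.99, -0.143, -0.001, 0.0]
ft_force: [0.7, 0.2, 0.6]
grip_width: 0.0596
grip_force: 0.0
```

```bash
python3 look.py red_bar green_bar finger_guard
```

```text
[ 0.4766 -0.0018  0.3045] toolx -16.5 grip 0.05964277957132225 10.925
red_bar wrist 0.62 [312. 191.  30.  81.] z95 0.0217 rect [array([479.1,  -0.9]), array([26.3, 66.1]), np.float64(74.3)] 1432
red_bar wrist 0.5 [249. 238.  23.  26.] z95 0.0191 rect [array([458.1,  79.2]), array([18.3, 32.9]), np.float64(26.1)] 285
red_bar wrist 0.28 [101. 226. 113.  85.] z95 0.0624 rect [array([513.5, 239.5]), array([101.9,  55.9]), np.float64(80.3)] 796
green_bar wrist 0.63 [248. 250.  35.  50.] z95 0.0195 rect [array([438.6,  78.6]), array([25.4, 53.6]), np.float64(77.9)] 293
finger_guard wrist 0.81 [388. 101.  44.  42.] z95 0.0529 rect [array([542.5, -83. ]), array([20.3, 19.6]), np.float64(16.8)] 483
finger_guard wrist 0.42 [564. 167. 144. 106.] z95 0.0469 rect [array([ 432.5, -291.2]), array([211.9, 101.8]), np.float64(75.4)] 1309
```

Run:
```python
from h import *
s,c,P=wcloud()
for n,(x,y) in dict(red=(.477,-.001),green=(.435,.079)).items():
    q=P[c["depth"]>0]; m=(abs(q[:,0]-x)<.05)&(abs(q[:,1]-y)<.04)&(q[:,2]>.012)&(q[:,2]<.03); print(n,rect(q[m]),m.sum())
```

```text
red [array([480.5,  -1.7]), array([27.1, 68.3]), np.float64(74.3)] 2157
green [array([437.5,  79.1]), array([26. , 55.8]), np.float64(78.1)] 349
```

Request:
step_arm(
  rows=[
    [0.003,0,-0.03,0,0,0.5],
    [0,0,-0.03,0,0,0],
    [0,0,-0.03,0,0,0],
    [0,0,-0.0215,0,0,0],
    [0,0,0,0,0,0],
  ],
)

```text
time: 11.8
position: [0.4794, -0.0022, 0.1925]
tool_rot: [0.99, -0.14, -0.002, -0.0]
ft_force: [0.0, 0.6, 0.3]
grip_width: 0.06
grip_force: 0.0
```

Request:
step_arm(
  rows=[
    [0,0,0,0,0,0],
    [0,0,0,0,0,0],
    [0,0,0,0,0,0],
    [0,0,0,0,0,0],
    [0,0,0,0,0,0],
  ],
  jaw=0.015,
)

```text
time: 12.42
position: [0.4798, -0.0016, 0.1942]
tool_rot: [0.99, -0.139, 0.0, 0.0]
ft_force: [-0.2, 0.0, 3.1]
grip_width: 0.0256
grip_force: 19.9
```

Request:
step_arm(
  rows=[
    [0,0,0.025,0,0,0],
    [0,0,0.025,0,0,0],
    [0,0,0.025,0,0,0],
    [0,0,0.025,0,0,0],
    [0,0,0,0,0,0],
  ],
)

```text
time: 13.05
position: [0.4802, -0.0017, 0.295]
tool_rot: [0.99, -0.139, 0.002, 0.0]
ft_force: [0.2, 0.5, -1.4]
grip_width: 0.025
grip_force: 19.9
```

Request:
step_arm(
  rows=[
    [-0.004,-0.03,0,0,0,0.4],
    [-0.004,-0.03,0,0,0,0.4],
    [-0.004,-0.03,0,0,0,0.4],
    [-0.004,-0.03,0,0,0,0.3],
    [-0.004,-0.03,0,0,0,0],
    [-0.005,-0.03,0,0,0,0],
    [-0.005,-0.03,0,0,0,0],
    [-0.004,-0.028,0,0,0,0],
    [0,0,0,0,0,0],
    [0,0,0,0,0,0],
  ],
)

```text
time: 14.3
position: [0.4452, -0.2389, 0.2927]
tool_rot: [0.992, -0.127, -0.001, -0.001]
ft_force: [0.6, 0.0, -1.0]
grip_width: 0.0254
grip_force: 19.9
```

```bash
python3 look.py red_bar caddy
```

```text
[ 0.4452 -0.2389  0.2927] toolx -14.5 grip 0.025359690473662808 14.3
red_bar wrist 0.74 [315. 235.  50.  92.] z95 0.1198 rect [array([ 454.2, -240.1]), array([25.3, 46.8]), np.float64(77.0)] 2453
caddy wrist 0.8 [378. 202. 257. 118.] z95 0.047 rect [array([ 432.5, -292.1]), array([210.1, 102.4]), np.float64(75.3)] 2241
```

Request:
step_arm(
  rows=[
    [0.0012,-0.0003,-0.025,0,0,0],
    [0,0,-0.025,0,0,0],
    [0,0,-0.02,0,0,0],
    [0,0,-0.012,0,0,0],
    [0,0,-0.0105,0,0,0],
    [0,0,0,0,0,0],
    [0,0,0,0,0,0],
  ],
)

```text
time: 15.32
position: [0.4471, -0.24, 0.2016]
tool_rot: [0.992, -0.126, 0.0, 0.0]
ft_force: [0.0, 0.1, -0.5]
grip_width: 0.0252
grip_force: 20.0
```

Request:
step_arm(
  rows=[
    [0,0,-0.0012,0,0,0],
    [0,0,0,0,0,0],
  ],
)

```text
time: 15.58
position: [0.447, -0.24, 0.2003]
tool_rot: [0.992, -0.126, 0.0, 0.0]
ft_force: [-0.3, -0.4, -0.2]
grip_width: 0.0254
grip_force: 20.0
```

Request:
step_arm(
  rows=[
    [0,0,0,0,0,0],
    [0,0,0,0,0,0],
    [0,0,0,0,0,0],
    [0,0,0.02,0,0,0],
    [0,0,0.03,0,0,0],
    [0,0,0.03,0,0,0],
    [0,0,0.025,0,0,0],
    [0,0,0,0,0,0],
  ],
  jaw=0.042,
)

```text
time: 16.58
position: [0.4474, -0.2403, 0.3067]
tool_rot: [0.992, -0.126, 0.002, 0.001]
ft_force: [-0.2, 0.1, 0.3]
grip_width: 0.0419
grip_force: 0.0
```

```bash
python3 look.py red_bar white_bar green_bar
```

```text
[ 0.4474 -0.2403  0.3067] toolx -14.5 grip 0.04193914708934132 16.575
red_bar wrist 0.93 [313. 197.  31.  78.] z95 0.0277 rect [array([ 445.8, -239.8]), array([26. , 65.6]), np.float64(74.4)] 1451
white_bar wrist 0.76 [372. 197.  34.  61.] z95 0.0278 rect [array([ 433.3, -292.5]), array([26.2, 48.3]), np.float64(73.2)] 1333
green_bar wrist 0.86 [ 76. 251.  22.  20.] z95 0.0193 rect [array([452.7,  74.7]), array([24. , 23.9]), np.float64(74.5)] 173
```

Request:
step_arm(
  rows=[
    [0.0,0.04,0,0,0,0],
    [0,0.04,0,0,0,0],
    [0,0.04,0,0,0,0],
    [-0.002,0.04,0,0,0,0],
    [-0.002,0.04,0,0,0,0],
    [-0.002,0.04,0,0,0,0],
    [-0.003,0.04,0,0,0,0],
    [-0.003,0.038,0,0,0,0],
    [0,0,0,0,0,0],
    [0,0,0,0,0,0],
  ],
  jaw=0.06,
)

```text
time: 18.02
position: [0.435, 0.0778, 0.3044]
tool_rot: [0.992, -0.126, -0.001, 0.0]
ft_force: [0.3, -0.9, 0.3]
grip_width: 0.0603
grip_force: 0.0
```

```bash
python3 look.py green_bar tier
```

```text
[0.435  0.0778 0.3044] toolx -14.5 grip 0.0602891507236007 18.025
green_bar wrist 0.89 [315. 194.  29.  64.] z95 0.0217 rect [array([435.5,  80. ]), array([25.9, 56.4]), np.float64(76.3)] 1529
tier wrist 0.79 [131. 180. 142. 132.] z95 0.0628 rect [array([499.7, 240.5]), array([68.4, 90.7]), np.float64(10.6)] 2462
```

Request:
step_arm(
  rows=[
    [0.001,0.0015,-0.03,0,0,0.7],
    [0,0,-0.03,0,0,0],
    [0,0,-0.03,0,0,0],
    [0,0,-0.0215,0,0,0],
    [0,0,0,0,0,0],
  ],
)

```text
time: 18.8
position: [0.4359, 0.0786, 0.1923]
tool_rot: [0.993, -0.121, -0.002, 0.0]
ft_force: [-0.2, -0.7, 0.2]
grip_width: 0.06
grip_force: 0.0
```

Request:
step_arm(
  rows=[
    [0,0,0,0,0,0],
    [0,0,0,0,0,0],
    [0,0,0,0,0,0],
    [0,0,0,0,0,0],
    [0,0,0,0,0,0],
  ],
  jaw=0.015,
)

```text
time: 19.42
position: [0.436, 0.0796, 0.1939]
tool_rot: [0.993, -0.12, 0.0, 0.0]
ft_force: [0.6, -0.0, 4.6]
grip_width: 0.0253
grip_force: 20.0
```

Request:
step_arm(
  rows=[
    [0,0,0.025,0,0,0],
    [0,0,0.025,0,0,0],
    [0,0,0.025,0,0,0],
    [0,0,0.025,0,0,0],
    [0,0,0.005,0,0,0],
  ],
)

```text
time: 20.05
position: [0.4361, 0.0796, 0.2997]
tool_rot: [0.993, -0.12, 0.001, -0.0]
ft_force: [-0.6, -0.8, -1.8]
grip_width: 0.0251
grip_force: 20.0
```

Request:
step_arm(
  rows=[
    [0.0,-0.042,0,0,0,-0.7],
    [0,-0.042,0,0,0,0],
    [0,-0.042,0,0,0,0],
    [0,-0.042,0,0,0,0],
    [-0.002,-0.042,0,0,0,0],
    [-0.003,-0.042,0,0,0,0],
    [-0.003,-0.042,0,0,0,0],
    [-0.003,-0.042,0,0,0,0],
    [-0.003,-0.042,0,0,0,0],
    [-0.003,-0.046,0,0,0,0],
    [0,0,0,0,0,0],
    [0,0,0,0,0,0],
  ],
)

```text
time: 21.55
position: [0.4183, -0.3437, 0.2973]
tool_rot: [0.992, -0.127, -0.001, -0.001]
ft_force: [0.4, -0.3, -0.9]
grip_width: 0.0253
grip_force: 20.0
```

```bash
python3 look.py green_bar caddy
```

```text
[ 0.4183 -0.3437  0.2973] toolx -14.6 grip 0.025264697921476117 21.55
green_bar wrist 0.55 [315. 237.  49.  77.] z95 0.1247 rect [array([ 424.9, -344.4]), array([24.9, 42.8]), np.float64(75.2)] 2755
caddy wrist 0.77 [258. 202. 253. 119.] z95 0.047 rect [array([ 433.3, -292.3]), array([210.6, 102.7]), np.float64(76.1)] 2061
```

Request:
step_arm(
  rows=[
    [0.0005,0,-0.025,0,0,0],
    [0,0,-0.025,0,0,0],
    [0,0,-0.02,0,0,0],
    [0,0,-0.015,0,0,0],
    [0,0,-0.012,0,0,0],
    [0,0,0,0,0,0],
    [0,0,-0.0015,0,0,0],
    [0,0,0,0,0,0],
  ],
)

```text
time: 22.7
position: [0.4195, -0.3446, 0.2005]
tool_rot: [0.992, -0.126, 0.0, 0.0]
ft_force: [1.0, -0.3, -0.1]
grip_width: 0.0253
grip_force: 20.0
```

Request:
step_arm(
  rows=[
    [0,0,0,0,0,0],
    [0,0,0,0,0,0],
    [0,0,0,0,0,0],
    [0,0,0.02,0,0,0],
    [0,0,0.03,0,0,0],
    [0,0,0.03,0,0,0],
    [0,0,0.025,0,0,0],
    [0,0,0,0,0,0],
  ],
  jaw=0.042,
)

```text
time: 23.7
position: [0.4199, -0.3449, 0.3069]
tool_rot: [0.992, -0.126, 0.002, 0.002]
ft_force: [0.0, 0.2, 0.4]
grip_width: 0.0421
grip_force: 0.0
```

```bash
python3 look.py red_bar white_bar green_bar caddy
```

```text
[ 0.4199 -0.3449  0.3069] toolx -14.5 grip 0.042136214294878856 23.7
red_bar wrist 0.58 [201. 197.  32.  78.] z95 0.0276 rect [array([ 446.1, -240. ]), array([26.8, 66.6]), np.float64(77.2)] 1223
white_bar wrist 0.94 [253. 199.  29.  61.] z95 0.0278 rect [array([ 433.6, -293.3]), array([26.4, 49.4]), np.float64(74.5)] 1373
green_bar wrist 0.95 [315. 196.  30.  65.] z95 0.0278 rect [array([ 419.4, -343.7]), array([26.5, 56.7]), np.float64(76.0)] 1524
green_bar wrist 0.44 [ 23. 119.  46.  64.] z95 0.0447 rect [array([598.3, -19.7]), array([44.2, 35.3]), np.float64(30.4)] 32
caddy wrist 0.67 [258. 203. 245. 117.] z95 0.047 rect [array([ 433.5, -292.5]), array([210.1,  99.9]), np.float64(75.5)] 1693
```

Request:
step_arm(
  rows=[
    [0.0,0.05,0.005,0,0,2],
    [0,0.05,0.005,0,0,2],
    [0,0.05,0.005,0,0,2],
    [0,0.05,0.005,0,0,2],
    [0.005,0.05,0.005,0,0,2],
    [0.005,0.05,0.005,0,0,2],
    [0.01,0.05,0.005,0,0,2],
    [0.01,0.05,0.005,0,0,2],
    [0.01,0.05,0,0,0,2],
    [0.01,0.05,0,0,0,2],
    [0.01,0.05,0,0,0,2],
    [0.015,0.055,0,0,0,2],
  ],
  jaw=0.05,
)

```text
time: 25.45
position: [0.4942, 0.2621, 0.3438]
tool_rot: [0.997, 0.083, -0.001, 0.0]
ft_force: [1.6, -1.2, 0.1]
grip_width: 0.0499
grip_force: 0.0
```

Request:
step_arm(
  rows=[
    [0,0,0,0,0,0],
    [0,0,0,0,0,0],
    [0,0,0,0,0,0],
  ],
)

```text
time: 25.82
position: [0.4941, 0.2593, 0.3445]
tool_rot: [0.997, 0.082, -0.001, 0.0]
ft_force: [0.0, 0.2, -0.0]
grip_width: 0.0499
grip_force: 0.0
```

Run:
```python
from h import *
s,c,P=wcloud(); cv2.imwrite("pics/w3.png",c["pixels"]); print(s["position"].round(4),s["tool_rot"].round(3))
seen("tier","wrist",c,P,.010,.018);seen("tier","wrist",c,P,.052,.07)
q=P[c["depth"]>0]; m=(abs(q[:,0]-.49)<.07)&(abs(q[:,1]-.265)<.03)&(q[:,2]>.055)&(q[:,2]<.068); print("handle",rect(q[m]),m.sum())
```

```text
[0.4941 0.2593 0.3445] [ 0.997  0.082 -0.001  0.   ]
tier wrist 0.89 [297. 186. 178.  90.] z95 0.0629 rect [array([492.6, 280.1]), array([ 85. , 182.9]), np.float64(10.6)] 3538
tier wrist 0.89 [297. 186. 178.  90.] z95 0.0629 rect [array([500.1, 241.1]), array([69.3, 90.6]), np.float64(10.2)] 3717
handle [array([496.7, 259. ]), array([69.3, 54.6]), np.float64(9.7)] 2168
```

View pics/w3.png

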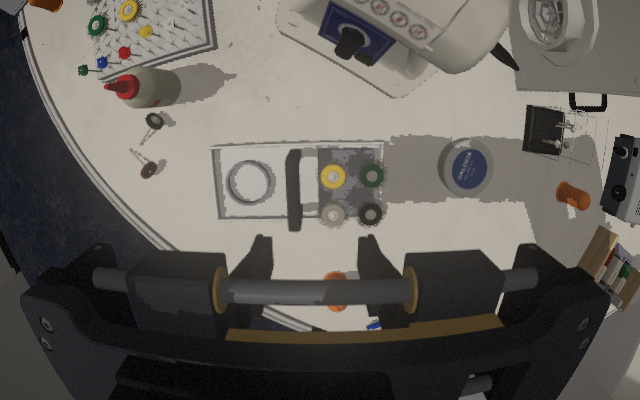

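The tier lies at (297,186), its handle at (293,188), well at (249,182), and four brushes at (333–371,176–213) close to the handle. I'll measure the gap before choosing the grasp.

Run:
```python
from h import *
s,c,P=wcloud(); t=np.radians(10.5); q=P[c["depth"]>0]; d=q[:,:2]-[.4926,.2801]
x=d@[np.cos(t),np.sin(t)]; y=d@[-np.sin(t),np.cos(t)]
m=(abs(x)<.045)&(abs(y)<.095)&(q[:,2]>.03); H=np.zeros((10,24),int)
for a,b,z in zip(x[m],y[m],q[m,2]):
    i=min(9,int((.05-a)/.01)); j=int((y.max()*0+.03-b)/.004)
    if 0<=j<24: H[i,j]=max(H[i,j],int(z*1000))
print("cols y from +30 step -4 mm; rows x from +50 step -10"); print(H)
h=m&(abs(y)<.012)&(q[:,2]>.055); print("handle x",x[h].min(),x[h].max(),"y",np.percentile(y[h],[1,50,99]),q[h,2].max())
b=m&(y<-.012)&(q[:,2]>.04); print("brush y",np.percentile(y[b],[0.5,1,50,99,99.5]),"x",np.percentile(x[b],[1,99]))
```

```text
cols y from +30 step -4 mm; rows x from +50 step -10
[[  0   0   0   0   0   0   0   0   0   0   0   0   0   0   0   0   0   0
    0   0   0   0   0   0]
 [257 257 257 257 257 257 250 249 250 250 250 250 249 249 249 250 249 249
  249 256 257 257 257 257]
 [289 288 287 286 285 284 284 284 285 285 284 284 283 283 284 284 285 275
  275 275 275 275 276 276]
 [288 287 285 284 284 256  62  63  62  53   0   0   0  63  63  63  65 275
  275 275 275 275 275 275]
 [  0   0 207 210 241 243 207  62  62  59   0   0   0  60  61  63  64 275
  275 244 244 210 209  64]
 [  0   0   0   0 226 232 212  63  62  60   0   0   0  61  63  63  63  63
  212 233 233 256 256 257]
 [  0   0   0   0 217 221 212  62  62  60   0   0  59  62  63  64  64  65
  211 222 256 256 257 257]
 [  0   0   0   0   0   0  62  62  62  62   0   0  57  61  64  64  64  63
   63  62  60 255 256 256]
 [  0   0   0   0   0   0  62  62  62  59   0   0   0   0  57  61  58  60
   57   0   0   0  58  60]
 [  0   0   0   0   0   0   0   0   0   0   0   0   0   0   0   0   0   0
    0   0   0   0   0   0]]
handle x -0.03452597764556401 0.0372822290156244 y [-0.01163849  0.0030865   0.01178431] 0.28516784444964677
brush y [-0.09441261 -0.09373707 -0.05180612 -0.01292654 -0.01247172] x [-0.02850072  0.03515033]
```

Run:
```python
from h import *
s,c,P=wcloud(); q=P[c["depth"]>0]
T=cloud(camera("top")).reshape(-1,3)
for X in (q,T):
    m=(X[:,0]>.54)&(X[:,0]<.75)&(X[:,1]>.15)&(X[:,1]<.42)&(X[:,2]>.05)&(X[:,2]<.25)
    for y0 in np.arange(.15,.42,.045):
        k=X[m&(X[:,1]>=y0)&(X[:,1]<y0+.045)]
        if len(k): print(y0.round(3),"min x",k[:,0].min().round(3),"z",k[k[:,0].argmin(),2].round(3), "zmax",k[:,2].max().round(3))
    print()
```

```text
0.15 min x 0.54 z 0.249 zmax 0.25
0.195 min x 0.54 z 0.245 zmax 0.25
0.24 min x 0.619 z 0.057 zmax 0.139
0.285 min x 0.663 z 0.051 zmax 0.063
0.375 min x 0.572 z 0.057 zmax 0.066

0.15 min x 0.618 z 0.108 zmax 0.155
0.195 min x 0.541 z 0.248 zmax 0.248
0.24 min x 0.619 z 0.062 zmax 0.156
0.285 min x 0.659 z 0.112 zmax 0.154
0.33 min x 0.713 z 0.111 zmax 0.12
0.375 min x 0.699 z 0.063 zmax 0.116
```

The gap beside the brushes is too tight for a finger, so I'll grip the handle by its ends: 70 mm, closing along tier x, with the tool turned 91°.

Request:
step_arm(
  rows=[
    [0,0.002,0,0,0,10],
    [0,0.002,0,0,0,10],
    [0,0.002,0,0,0,10],
    [0,0.002,0,0,0,10],
    [0,0.002,0,0,0,10],
    [0,0.002,0,0,0,10],
    [0,0.002,0,0,0,10],
    [0,0.002,0,0,0,10],
    [-0.001,0.005,0,0,0,10],
    [0,0,0,0,0,1],
    [0,0,0,0,0,0],
    [0,0,0,0,0,0],
  ],
  jaw=0.087,
)

```text
time: 27.62
position: [0.4935, 0.2813, 0.3451]
tool_rot: [0.64, 0.768, -0.0, 0.0]
ft_force: [0.1, 0.6, 0.3]
grip_width: 0.0869
grip_force: 0.0
```

Run:
```python
from h import *
s,c,P=wcloud(); print(s["position"].round(4),np.degrees(2*np.arctan2(*s["tool_rot"][[1,0]])))
seen("tier","wrist",c,P,.010,.018)
q=P[c["depth"]>0]; t=np.radians(10.5); d=q[:,:2]-[.4926,.2801]
x=d@[np.cos(t),np.sin(t)]; y=d@[-np.sin(t),np.cos(t)]
h=(abs(x)<.05)&(abs(y)<.014)&(q[:,2]>.055)&(q[:,2]<.07); print("handle",rect(q[h]),h.sum())
```

```text
[0.4935 0.2813 0.3451] 100.37907448613203
tier wrist 0.88 [312. 189.  85. 182.] z95 0.0626 rect [array([492.7, 279.7]), array([ 84.8, 180.9]), np.float64(10.5)] 3470
handle [array([492.8, 280.4]), array([69.1, 11.2]), np.float64(10.8)] 989
```

Request:
step_arm(
  rows=[
    [-0.0007,-0.001,-0.03,0,0,0.2],
    [0,0,-0.03,0,0,0],
    [0,0,-0.03,0,0,0],
    [0,0,-0.02,0,0,0],
    [0,0,-0.015,0,0,0],
    [0,0,0,0,0,0],
  ],
)

```text
time: 28.48
position: [0.4925, 0.2804, 0.2191]
tool_rot: [0.638, 0.77, -0.001, -0.001]
ft_force: [-0.2, 0.1, 0.2]
grip_width: 0.0869
grip_force: 0.0
```

Request:
step_arm(
  rows=[
    [0,0,0,0,0,0],
    [0,0,0,0,0,0],
    [0,0,0,0,0,0],
    [0,0,0,0,0,0],
    [0,0,0,0,0,0],
  ],
  jaw=0.05,
  squeeze=45,
)

```text
time: 29.1
position: [0.493, 0.2807, 0.2209]
tool_rot: [0.638, 0.77, 0.001, 0.0]
ft_force: [-0.8, -0.7, 5.8]
grip_width: 0.0695
grip_force: 45.0
```

Request:
step_arm(
  rows=[
    [0,0,0.01,0,0,0],
    [0,0,0.015,0,0,0],
    [0,0,0.02,0,0,0],
    [0,0,0.03,0,0,0],
    [0,0,0.03,0,0,0],
    [0,0,0.03,0,0,0],
    [0,0,0,0,0,0],
    [0,0,0,0,0,0],
  ],
)

```text
time: 30.1
position: [0.4922, 0.2803, 0.3544]
tool_rot: [0.638, 0.77, -0.001, -0.0]
ft_force: [0.4, 0.0, -2.5]
grip_width: 0.0697
grip_force: 45.0
```

Run:
```python
from h import *
s,c,P=wcloud(); cv2.imwrite("pics/w4.png",c["pixels"]); print(s["position"].round(4),np.degrees(2*np.arctan2(*s["tool_rot"][[1,0]])),s["moment"])
seen("tier","wrist",c,P,.1,.25)
```

```text
[0.4922 0.2803 0.3544] 100.67366205489098 [ 0.0668685  -0.06620115 -0.00231063]
tier wrist 0.97 [314. 212. 140. 233.] z95 0.1952 rect [array([491.5, 280.5]), array([ 84.6, 180.1]), np.float64(10.5)] 26660
```

View pics/w4.png

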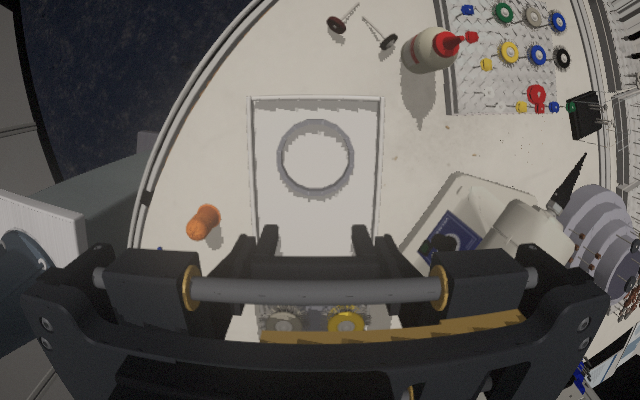

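The tier is lifted level, with its well visible at (316,157) and the handle between the fingers. I'll carry it to the caddy.

Request:
step_arm(
  rows=[
    [0,-0.03,0,0,0,-2.1],
    [0,-0.045,0,0,0,-2.1],
    [0,-0.05,0,0,0,-2.1],
    [-0.003,-0.05,0,0,0,-2.1],
    [-0.005,-0.05,0,0,0,-2.1],
    [-0.007,-0.05,0,0,0,-2.1],
    [-0.007,-0.05,0,0,0,-2.1],
    [-0.007,-0.05,0,0,0,-2.1],
    [-0.007,-0.05,0,0,0,-2.1],
    [-0.008,-0.05,0,0,0,-2.1],
    [-0.008,-0.05,0,0,0,-2.1],
    [-0.008,-0.045,0,0,0,-2.1],
  ],
)

```text
time: 31.7
position: [0.4321, -0.2912, 0.3537]
tool_rot: [0.791, 0.611, -0.0, -0.001]
ft_force: [0.3, 0.7, -2.0]
grip_width: 0.0697
grip_force: 45.0
```

Request:
step_arm(
  rows=[
    [0,0,0,0,0,0],
    [0,0,0,0,0,0],
    [0,0,0,0,0,0],
    [0,0,0,0,0,0],
  ],
)

```text
time: 32.2
position: [0.433, -0.2883, 0.3549]
tool_rot: [0.79, 0.613, -0.0, -0.0]
ft_force: [0.1, 0.1, -2.8]
grip_width: 0.0696
grip_force: 45.0
```

Run:
```python
from h import *
s,c,P=wcloud(); print(s["position"].round(4),np.degrees(2*np.arctan2(*s["tool_rot"][[1,0]])))
seen("tier","wrist",c,P,.1,.25); seen("caddy","wrist",c,P,.01,.06)
z0=s["position"][2]-.2209; q=P[c["depth"]>0]; d=q[:,:2]-s["position"][:2]; t=np.radians(-14.5)
x=d@[np.cos(t),np.sin(t)]; y=d@[-np.sin(t),np.cos(t)]
m=(abs(x)<.036)&(y>.012)&(y<.085)&(abs(q[:,2]-z0-.004)<.008)
A=np.c_[x,y,np.ones(len(x))][m]; print("tray plane",np.linalg.lstsq(A,q[m,2],rcond=None)[0],z0,m.sum())
c=camera("top"); P=cloud(c); cv2.imwrite("pics/t2.png",cv2.resize(c["pixels"][150:290,360:540],None,fx=4,fy=4)); seen("tier","top",c,P,.1,.25)
```

```text
[ 0.433  -0.2883  0.3549] 75.5748399416589
tier wrist 0.76 [315. 213. 140. 238.] z95 0.1958 rect [array([ 432.3, -287.7]), array([180.1,  84.5]), np.float64(75.4)] 26877
caddy wrist 0.7 [317.  92. 112.  10.] z95 0.0483 rect [array([ 457. , -194.6]), array([  7.9, 104.4]), np.float64(75.4)] 864
tray plane [-0.00378644  0.00062113  0.1386769 ] 0.13401680028619653 11366
tier top 0.55 [434. 200.  17.  16.] z95 0.5854 rect [array([ 478. , -248.6]), array([31.3, 30.2]), np.float64(12.5)] 146
```

View pics/t2.png

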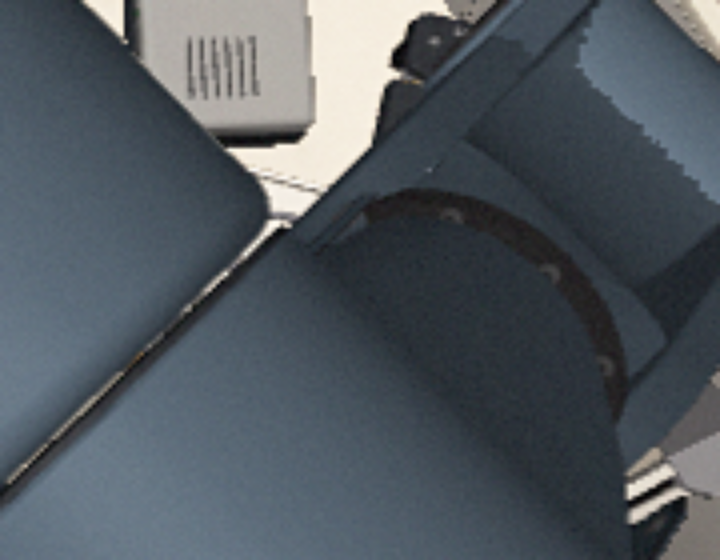

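The top view is blocked by the arm. The wrist view shows the tray level, yaw right, and 4.5 mm short in y. I'll correct and lower partway.

Request:
step_arm(
  rows=[
    [0,-0.0043,-0.02,0,0,0],
    [0,0,-0.03,0,0,0],
    [0,0,-0.02,0,0,0],
    [0,0,-0.01,0,0,0],
    [0,0,0,0,0,0],
    [0,0,0,0,0,0],
    [0,0,0,0,0,0],
  ],
)

```text
time: 33.33
position: [0.433, -0.294, 0.2759]
tool_rot: [0.791, 0.612, 0.0, 0.001]
ft_force: [0.8, 0.2, -2.0]
grip_width: 0.0696
grip_force: 45.0
```

Run:
```python
from h import *
s,c,P=wcloud(); print(s["position"].round(4),np.degrees(2*np.arctan2(*s["tool_rot"][[1,0]])))
seen("tier","wrist",c,P,.05,.25); seen("caddy","wrist",c,P,.04,.06)
```

```text
[ 0.433  -0.294   0.2759] 75.47748319878328
tier wrist 0.8 [315. 214. 139. 239.] z95 0.1168 rect [array([ 432.8, -294.1]), array([180.5,  84.5]), np.float64(75.3)] 26917
caddy wrist 0.75 [312. 201. 154. 256.] z95 0.048 rect [array([ 431.8, -291.2]), array([209.4, 103.4]), np.float64(75.3)] 2178
```

Request:
step_arm(
  rows=[
    [-0.0004,0.0018,0,0,0,0],
    [0,0,-0.007,0,0,0],
    [0,0,-0.007,0,0,0],
    [0,0,-0.005,0,0,0],
    [0,0,0,0,0,0],
    [0,0,0,0,0,0],
  ],
)

```text
time: 34.22
position: [0.4324, -0.292, 0.2559]
tool_rot: [0.791, 0.612, -0.0, -0.0]
ft_force: [0.1, -0.3, -2.4]
grip_width: 0.0697
grip_force: 45.0
```

Request:
step_arm(
  rows=[
    [0,0,-0.001,0,0,0],
    [0,0,-0.0005,0,0,0],
    [0,0,0,0,0,0],
  ],
)

```text
time: 34.6
position: [0.4324, -0.292, 0.2549]
tool_rot: [0.791, 0.612, 0.0, 0.0]
ft_force: [0.0, -0.1, 2.1]
grip_width: 0.0695
grip_force: 45.0
```

Request:
step_arm(
  rows=[
    [0,0,0,0,0,0],
    [0,0,0,0,0,0],
    [0,0,0,0,0,0],
    [0,0,0,0,0,0],
  ],
  jaw=0.087,
)

```text
time: 35.1
position: [0.4324, -0.292, 0.2545]
tool_rot: [0.791, 0.612, -0.0, 0.0]
ft_force: [0.1, -0.7, -0.3]
grip_width: 0.0869
grip_force: 0.0
```

Run:
```python
from h import *
s=get_obs();print(s["position"],s["ft_force"],s["grip_width"])
```

```text
[ 0.43238096 -0.29201666  0.2545067 ] [ 0.07285443 -0.66750794 -0.29482357] 0.08688889997643276
```

Request:
step_arm(
  rows=[
    [0,0,0.02,0,0,0],
    [0,0,0.03,0,0,0],
    [0,0,0.03,0,0,0],
    [0,0,0.03,0,0,0],
    [0,0,0,0,0,0],
    [0,0,0,0,0,0],
  ],
)

```text
time: 35.85
position: [0.432, -0.2917, 0.3639]
tool_rot: [0.791, 0.612, -0.0, -0.001]
ft_force: [0.8, 0.6, 0.6]
grip_width: 0.0874
grip_force: 0.0
```

Run:
```python
from h import *
s,c,P=wcloud(); cv2.imwrite("pics/w5.png",c["pixels"]); print(s["position"].round(4),np.degrees(2*np.arctan2(*s["tool_rot"][[1,0]])))
seen("tier","wrist",c,P,.044,.051); seen("caddy","wrist",c,P,.04,.06); seen("finger_guard","wrist",c,P)
q=P[c["depth"]>0]; d=q[:,:2]-[.4324,-.2922]; t=np.radians(-14.6)
x=d@[np.cos(t),np.sin(t)]; y=d@[-np.sin(t),np.cos(t)]
for (a,b) in ((.03,.085),(-.085,-.03)):
    m=(abs(x)<.038)&(y>a)&(y<b)&(q[:,2]<.043)&(q[:,2]>.03); print("floor",m.sum(),np.median(q[m,2]),np.linalg.lstsq(np.c_[x,y,np.ones(len(x))][m],q[m,2],rcond=None)[0])
m=(x>-.045)&(x<.045)&(abs(y)<.012)&(q[:,2]>.088)&(q[:,2]<.105); print("handle",rect(q[m]),m.sum(),np.median(q[m,2]))
```

```text
[ 0.432  -0.2917  0.3639] 75.47388602572005
tier wrist 0.6 [316. 188.  92. 180.] z95 0.0965 rect [array([ 430.4, -297.8]), array([192.9,  85. ]), np.float64(75.0)] 3624
caddy wrist 0.62 [316. 180. 109. 196.] z95 0.048 rect [array([ 431.9, -290.7]), array([207.8, 103.1]), np.float64(75.5)] 1377
floor 3836 0.038284421053305456 [-8.51152801e-06 -3.16484079e-03  3.84904702e-02]
floor 121 0.03839904229907809 [-0.00051176 -0.00228721  0.03826141]
handle [array([ 431.8, -292. ]), array([12.4, 69.8]), np.float64(75.3)] 1203 0.0948589444533516
```

View pics/w5.png

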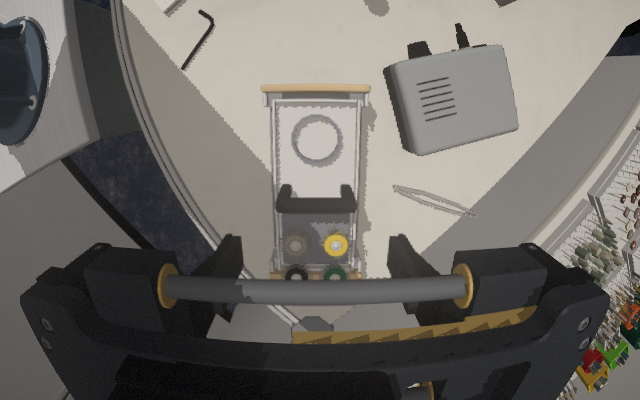

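The tier is seated: floor level at 38 mm, handle top at 95–96 mm, centred on the caddy, well at (318,139) on the left side. Next is the guard.

Request:
step_arm(
  rows=[
    [0.012,0.023,0,0,0,0],
    [0.012,0.023,0,0,0,0],
    [0.012,0.023,0,0,0,0],
    [0.012,0.023,0,0,0,0],
    [0.012,0.023,0,0,0,0],
    [0.012,0.023,0,0,0,0],
    [0.012,0.023,-0.01,0,0,0],
    [0.012,0.024,-0.01,0,0,0],
    [0.013,0.024,-0.01,0,0,0],
    [0,0,0,0,0,0],
    [0,0,0,0,0,0],
  ],
  jaw=0.06,
)

```text
time: 37.42
position: [0.5412, -0.0832, 0.3342]
tool_rot: [0.791, 0.612, -0.0, -0.0]
ft_force: [0.5, 0.1, 0.1]
grip_width: 0.0599
grip_force: 0.0
```

Run:
```python
from h import *
s,c,P=wcloud(); cv2.imwrite("pics/w6.png",c["pixels"]); print(s["position"].round(4),np.degrees(2*np.arctan2(*s["tool_rot"][[1,0]])))
seen("finger_guard","wrist",c,P); seen("finger_guard","wrist",c,P,.005,.06)
q=P[c["depth"]>0]; m=(q[:,0]>.52)&(q[:,0]<.66)&(q[:,1]>-.19)&(q[:,1]<-.12)&(q[:,2]<.2); print("grey near zmax",q[m,2].max())
```

```text
[ 0.5412 -0.0832  0.3342] 75.49237581273638
finger_guard wrist 0.56 [318. 191.  26.  46.] z95 0.053 rect [array([541.6, -83.2]), array([18.9, 19.7]), np.float64(58.6)] 342
finger_guard wrist 0.56 [318. 191.  26.  46.] z95 0.053 rect [array([542.3, -82.2]), array([25.1, 24. ]), np.float64(27.6)] 780
grey near zmax 0.054972082131852895
```

View pics/w6.png

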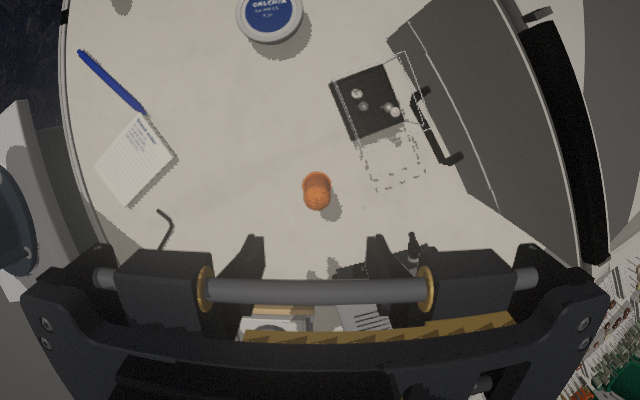

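The guard is centred below at (318,191), the display box is clear at (368,103), and the grey box is low. Descending.

Request:
step_arm(
  rows=[
    [0.0005,0,-0.03,0,0,0],
    [0,0,-0.03,0,0,0],
    [0,0,-0.03,0,0,0],
    [0,0,-0.025,0,0,0],
    [0,0,-0.019,0,0,0],
    [0,0,0,0,0,0],
    [0,0,0,0,0,0],
  ],
)

```text
time: 38.45
position: [0.5421, -0.0835, 0.2013]
tool_rot: [0.791, 0.612, 0.0, 0.001]
ft_force: [0.2, -0.2, 0.3]
grip_width: 0.0599
grip_force: 0.0
```

Request:
step_arm(
  rows=[
    [0,0,0,0,0,0],
    [0,0,0,0,0,0],
    [0,0,0,0,0,0],
    [0,0,0,0,0,0],
    [0,0,0,0,0,0],
  ],
  jaw=0.01,
  squeeze=10,
)

```text
time: 39.08
position: [0.5419, -0.0829, 0.2007]
tool_rot: [0.791, 0.612, 0.0, 0.0]
ft_force: [0.2, 0.5, 0.9]
grip_width: 0.0258
grip_force: 10.0
```

Request:
step_arm(
  rows=[
    [0,0,0.015,0,0,0],
    [0,0,0.03,0,0,0],
    [0,0,0.03,0,0,0],
    [0,0,0.03,0,0,0],
    [0,0,0.03,0,0,0],
    [0,0,0.015,0,0,0],
    [0,0,0,0,0,0],
  ],
)

```text
time: 39.95
position: [0.542, -0.083, 0.3518]
tool_rot: [0.791, 0.612, 0.001, 0.001]
ft_force: [-0.0, -0.0, 0.3]
grip_width: 0.0255
grip_force: 10.0
```

Request:
step_arm(
  rows=[
    [-0.012,-0.02,0,0,0,0],
    [-0.012,-0.02,0,0,0,0],
    [-0.012,-0.02,0,0,0,0],
    [-0.012,-0.02,0,0,0,0],
    [-0.012,-0.02,0,0,0,0],
    [-0.012,-0.02,0,0,0,0],
    [-0.012,-0.02,0,0,0,0],
    [-0.013,-0.019,0,0,0,0],
    [0,0,0,0,0,0],
    [0,0,0,0,0,0],
    [0,0,0,0,0,0],
  ],
)

```text
time: 41.32
position: [0.4451, -0.2412, 0.3502]
tool_rot: [0.791, 0.612, 0.0, -0.0]
ft_force: [0.5, 1.4, -0.2]
grip_width: 0.0254
grip_force: 10.0
```

Run:
```python
from h import *
s,c,P=wcloud(); cv2.imwrite("pics/w7.png",c["pixels"]); print(s["position"].round(4),np.degrees(2*np.arctan2(*s["tool_rot"][[1,0]])))
seen("finger_guard","wrist",c,P); seen("caddy","wrist",c,P,.04,.06)
```

```text
[ 0.4451 -0.2412  0.3502] 75.52639842552068
finger_guard wrist 0.83 [318. 248.  53.  69.] z95 0.2007 rect [array([ 446.3, -234.8]), array([10.8, 22. ]), np.float64(75.6)] 594
caddy wrist 0.93 [316. 230. 112. 184.] z95 0.048 rect [array([ 431.9, -291.5]), array([209.3, 102.9]), np.float64(75.5)] 1217
```

View pics/w7.png

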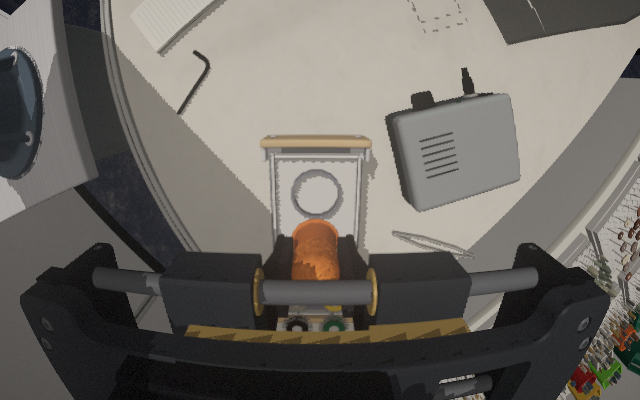

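The guard hangs upright at (316,250) over the well, with the ring at (317,194) from this viewpoint. Lowering.

Request:
step_arm(
  rows=[
    [0,-0.0003,-0.03,0,0,0],
    [0,0,-0.03,0,0,0],
    [0,0,-0.02,0,0,0],
    [0,0,-0.012,0,0,0],
    [0,0,0,0,0,0],
    [0,0,0,0,0,0],
  ],
)

```text
time: 42.22
position: [0.4452, -0.2424, 0.2592]
tool_rot: [0.791, 0.612, 0.0, 0.001]
ft_force: [0.0, -0.1, 0.2]
grip_width: 0.0256
grip_force: 10.0
```

Request:
step_arm(
  rows=[
    [0,0,-0.006,0,0,0],
    [0,0,-0.006,0,0,0],
    [0,0,-0.005,0,0,0],
    [0,0,0,0,0,0],
    [0,0,0,0,0,0],
  ],
)

```text
time: 42.85
position: [0.4448, -0.2423, 0.2415]
tool_rot: [0.791, 0.612, -0.0, -0.0]
ft_force: [-0.1, -0.4, -0.4]
grip_width: 0.0255
grip_force: 10.0
```

Request:
step_arm(
  rows=[
    [0,0,-0.0013,0,0,0],
    [0,0,0,0,0,0],
  ],
)

```text
time: 43.1
position: [0.4448, -0.2423, 0.2403]
tool_rot: [0.791, 0.612, 0.0, 0.0]
ft_force: [0.4, 0.2, 0.2]
grip_width: 0.0257
grip_force: 10.0
```

Request:
step_arm(
  rows=[
    [0,0,0,0,0,0],
    [0,0,0,0,0,0],
    [0,0,0,0,0,0],
    [0,0,0,0,0,0],
    [0,0,0.02,0,0,0],
    [0,0,0.03,0,0,0],
    [0,0,0.04,0,0,0],
    [0,0,0.04,0,0,0],
    [0,0,0,0,0,0],
    [0,0,0,0,0,0],
  ],
  jaw=0.055,
)

```text
time: 44.35
position: [0.4445, -0.2419, 0.3698]
tool_rot: [0.791, 0.612, -0.0, -0.001]
ft_force: [0.6, 0.4, -0.5]
grip_width: 0.0549
grip_force: 0.0
```

Run:
```python
from h import *
s,c,P=wcloud(); cv2.imwrite("pics/w8.png",c["pixels"]); print(s["time"],s["position"].round(4))
seen("finger_guard","wrist",c,P); seen("finger_guard","wrist",c,P,.042,.1); seen("caddy","wrist",c,P,.04,.06)
q=P[c["depth"]>0]; d=q[:,:2]-[.4324,-.2922]; t=np.radians(-14.6)
x=d@[np.cos(t),np.sin(t)]; y=d@[-np.sin(t),np.cos(t)]
m=(x>-.045)&(x<.045)&(abs(y)<.012)&(q[:,2]>.088)&(q[:,2]<.105); print("handle",rect(q[m]),m.sum(),np.median(q[m,2]))
m=(abs(x)<.038)&(y>.025)&(y<.085)&(q[:,2]<.043)&(q[:,2]>.03); print("floor",np.median(q[m,2]))
```

```text
44.35 [ 0.4445 -0.2419  0.3698]
finger_guard wrist 0.94 [317. 193.  28.  46.] z95 0.0919 rect [array([ 444.5, -242.6]), array([20. , 18.5]), np.float64(33.4)] 360
finger_guard wrist 0.94 [317. 193.  28.  46.] z95 0.0919 rect [array([ 443.2, -246.6]), array([35.3, 25.8]), np.float64(75.2)] 848
caddy wrist 0.81 [315. 223. 107. 180.] z95 0.048 rect [array([ 431.7, -291.1]), array([209.9, 102.8]), np.float64(75.9)] 1226
handle [array([ 432. , -291.9]), array([12.3, 69.9]), np.float64(76.0)] 984 0.09482748652432813
floor 0.03837208243657653
```

View pics/w8.png

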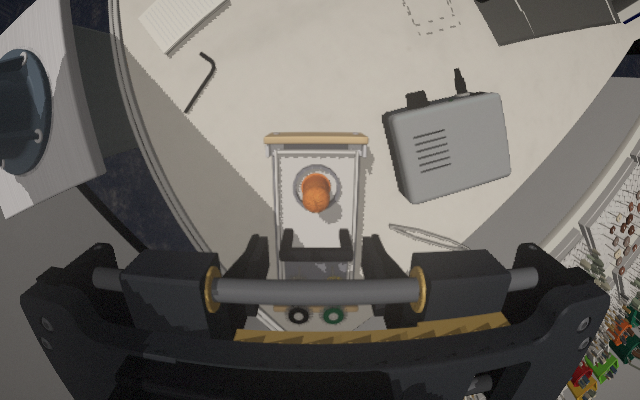

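The guard stands upright in the well at (317,190): top at 92 mm, so its base is at 39 mm. The tier is still seated and the gripper is clear.

```bash
python3 -c "
from rig import hand_in; print(hand_in())"
```

```text
the job is handed in; nothing more can be done
None
```

The job is handed in, though the simulator gave no verdict: by my measurements, the red, white and green bars lie flat in the left, middle and right bays, the tier is fully down on its brackets with its well on the left, and the finger guard stands upright in the well; the arm never came near enough to the tin or display box to touch them.

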